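# Swap over the slag trays under the hot-work grate

### The arm

A 7-joint arm with a two-finger parallel gripper is mounted at the origin on the work surface. World frame = base frame: x ahead of the robot, y to its left, z up, the work surface at z = 0. Lengths are in m, angles in rad, forces in N, time in s.
With the tool pointing down it reaches from about 0.425 to 0.875 m from the base axis. Payload 4.7 kg.
Tool frame: the origin (TCP) lies where the fingers leave the gripper's body, on its centre line; the fingertips stand 73 mm ahead of it and the grasp point (between the pads) lies 54 mm ahead of it; y points along the fingers, z is the direction in which the jaws open and shut, and the axes are right-handed (so a half turn about y gives the same grasp; the last joint's range is limited). The gripper opens to 85 mm and grips with 20 to 120 N. Pads are 22 mm wide; open, the fingers measure 114 mm over their backs; the gripper's body (76 mm by 85 mm) begins 54 mm behind the grasp point. The pads swing forward as they close: fully open they stand 13 mm farther back than shut.
Start: joints at [1.296, 0.321, -0.07, 1.45, 0.023, 1.371, -0.057], TCP at [0.185, -0.623, 0.304] pointing down, gripper open.
Joint ranges: [-2.86, 2.86], [-0.3, 2.09], [-1.38, 1.24], [0.06, 2.45], [-1.56, 4.7], [0.09, 2.05], [-2.69, 2.69]. Speed limits (rad/s): [2.57, 2.57, 3.14, 3.14, 3.14, 3.14, 3.14].

### API

Orientations are given as a unit quaternion [x, y, z, w].
In Python, from bench import r, viewer gives the robot as it stands. The module is installed in compiled form; this text tells all that it offers.
- The arm moves only by the tool apply_moves, never from a script. Its argument "steps" is a list of rows, each a list of 2 entries, a list of its own where there are three numbers: the shift along the tool's x, y, z in mm, then the turn, a rotation vector about the tool's x, y, z in rad. A call has 1 to 20 rows; each row shifts and turns the pose as measured when the row begins, along the tool's axes as they then stand; what a row does not reach is not made up. A row lasts 1/10 s, in which the tool goes at most 50 mm and 8.59 degrees, less where a joint would pass 70% of its speed; a pose out of reach is approached as far as the arm can. A call is refused whole if a number of a shift passes 50 or a number of a turn 0.15, either way. A call with a gripper value outside its range is refused whole. "hand" is the opening in per cent of the stroke, from 0 (shut) to 100 (fully open), set as the call begins (left out, the last holds). The fingers move at their own pace and stop on an object; "grip_force" is the grip in N (left out, the last holds). Time passes only in rows, so rows that do not move let the fingers close. It gives the time, the measured TCP pose, the force and the opening at its end, in the units of the state.
- r.get_state(): the state, without advancing time (a new reading comes with each control period).
- viewer.capture(name): name is "side" or "top"; returns a dict with "frame" (420x560x3 uint8, red, green, blue), "fx", "fy", "cx", "cy" (pixels), "D" ([k1, k2, p1, p2, k3] as OpenCV has them; the pictures are not rectified), "world_from_camera" (4x4, takes a point from camera to world coordinates). Camera axes: x right, y up, looking along -z (the intrinsics and any distortion apply to the point x, -y, -z); pixel columns grow to the right and rows downward; lengths in m; the calibration is good to about 2 mm. A picture is of the moment at which its call begins. There is no depth.
- r.sign_off(): hands the job in, once; it reports no verdict.
The state is a dict: "time_s": time; "joints": joint angles; "joint_velocities": joint speeds; "joint_torque": joint torques, N m; "eef_pos": TCP position; "orientation": TCP orientation; "force": force on the tool from outside, world axes, zero at the start; "wrist_torque": the same for the moment, N m; "width": opening from 0.0 (shut) to 1.0 (fully open).
Only numpy, scipy, OpenCV 4.12 (cv2) and the standard library are available. Lean on these libraries where they do the work, as an engineer would, in place of code of your own. Each camera call takes 0.05 s, during which the arm holds its last target.

### The job

The slag trays under the slatted grate are being emptied. Push the empty tray, which has been left hanging out, fully home, and hook a fingertip behind the front lip of the other tray, the one with the steel offcuts in it, and draw it all the way out to its stop so that it can be cleared. Only push and hook with the fingertips and slide the trays without slamming them: grip nothing, leave the offcuts in their tray, and leave the flat coupon on the grate and the things on the bench where they are.

Things in the scene. Friction and masses are not known exactly. Their poses are not given: they have to be found in the camera images.
- grate: Two-bay slatted hot-work grate bolted to the bench: 270 mm deep (x), 430 wide (y), 85 high. Origin: bench level, middle of its front face; x runs from front to back, z up. A slag tray slides out of each bay (bay middles 100 mm either side of the origin in y) towards -x; either tray may be in either bay. A tray at home has its lip 57 mm in front of the front face: a gap 54 mm deep for a finger.
- loaded_lip (a point): Middle of the top edge of the front lip of the tray with offcuts in it. Lip: upright folded sheet steel, 170 mm wide (y), 6 mm thick (x; the point is half-way through), top 62 mm above the bench; tray floor behind it 17 mm above the bench. x points into the stand (the tray comes out along -x), z up. The gap behind the lip is free from its middle to the -y end; the bar offcut lies at +y.
- empty_lip (a point): Middle of the top edge of the front lip of the empty tray, which starts well out of its bay. The tray and lip are the same in shape, size and axes as the loaded one: lip 170 mm wide, 6 mm thick, top 62 mm above the bench, bottom 14 mm; x points into the stand, the way the tray goes home.
- loaded_tray (a joint): How far the loaded tray is out along its runners, m: 0 = fully home against the back stop, 0.12 = fully out against the front stop (both stops are solid). Sliding takes about 3 N plus 8 N per m/s and it stays where it is left. Starts between 0 and 0.025.
- empty_tray (a joint): How far the empty tray is out, m: the same scale and friction. Starts between 0.05 and 0.10.
- plate_offcut_mid (a point): Offcut of flat bar, 60 x 45 x 8 mm, lying loose in the loaded tray, under the grate; its centre.
- angle_offcut_mid (a point): Offcut of 30 mm angle iron, 60 mm long, lying loose in the loaded tray, under the grate; this point is in its middle, 15 mm above the tray floor.
- bar_offcut_mid (a point): Offcut of 16 mm square bar, 42 mm long, lying loose in the loaded tray just behind its lip, at the +y side; its centre.
- butt_coupon_mid (a point): Flat butt-weld test coupon, 90 mm front to back, 110 mm wide, 6 mm thick, lying loose on top of the grate, its front edge 30 mm or more back from the front face; its centre. Leave alone.
- pipe_piece_mid (a point): Piece of steel pipe, 48 mm diameter, 100 mm high, standing on the bench beside the trays' path on the +y side of the grate; its centre. Leave alone.
- chipping_hammer_mid (a point): Chipping hammer with a spring handle, 240 mm long, 30 mm high, lying on the bench; its middle. Leave alone.
- wire_brush_mid (a point): Wire brush with a red handle, 270 mm long, 32 mm high, lying on the bench; its middle. Leave alone.
- magnet_square_mid (a point): Arrow-shaped magnetic welding square, about 90 x 90 x 16 mm, lying on the bench beside the grate; its middle. Leave alone.
There are look-alikes about, which are no part of the job. Leave any green look-alike of the part that bears plate_offcut_mid alone.

How it is judged:
By the outcome, as a careful person would: the job done as asked, in the order asked, and still so for the second after the job is handed in, with the robot touching nothing.
It also fails if it takes over 53 s, if anything falls off the work surface, if the arm or the gripper's body presses on something with over 40 N, if the wrist force passes 120 N, or if a joint passes its speed limit or range.

## Working session

There is one attempt and no reset: what is moved stays moved. The work goes in short steps, Python scripts to look and compute and a tool call to move; the robot and the scene stay as the last step left them, time stands still between calls to the robot, and variables do not carry over. Pictures are saved under pics/ and viewed, and the job is handed in when it is done.

Besides the shell and the picture viewer there is one more tool, called after ">>>" as name(argument=value, ...) on one line, values as JSON. apply_moves: Moves the arm, as the interface text tells. Its arguments: {"type":"object","properties":{"steps":{"type":"array","items":{"type":"array"}},"hand":{"type":"number"},"grip_force":{"type":"number"}},"required":["steps"]}

```bash
mkdir -p pics
python3 - <<'E'
from bench import r, viewer
import cv2, numpy as np
print(r.get_state())
for n in ("side","top"):
    c=viewer.capture(n); cv2.imwrite(f"pics/{n}0.png",c["frame"][:,:,::-1])
    print(n,c["fx"],c["fy"],c["cx"],c["cy"],c["D"],np.round(c["world_from_camera"],4).tolist())
E
```

```text
{'time_s': 0.0, 'joints': array([ 1.2961071 ,  0.32182318, -0.07011237,  1.45169442,  0.02261298,
        1.37078916, -0.05692054]), 'joint_velocities': array([ 0.00121632, -0.00067047, -0.00073387,  0.00138254, -0.00156911,
        0.00050717,  0.0001127 ]), 'joint_torque': array([ 4.76335917e-04, -4.93576705e+01, -3.81949469e-01, -3.14327753e+01,
        1.28730404e-02,  1.14871294e-02,  6.14758910e-07]), 'eef_pos': array([ 0.18497135, -0.62270344,  0.30281371]), 'orientation': array([-0.10189561,  0.70041355, -0.69907793,  0.10162773]), 'force': array([-0.95464966,  0.05210717, -0.35627539]), 'wrist_torque': array([-0.0256785 ,  0.0698148 , -0.01845845]), 'width': 1.0015129510790541}
side 380.7124125234724 380.7124125234724 279.97731242780503 205.7582556913505 [-0.07399729  0.          0.          0.          0.        ] [[-0.9236, 0.1808, -0.338, 0.1488], [-0.3828, -0.4793, 0.7897, 0.8733], [-0.0192, 0.8588, 0.512, 0.6619], [0.0, 0.0, 0.0, 1.0]]
top 456.6216659428611 456.6216659428611 279.42450799749145 214.09209395890383 [-0.02308733  0.          0.          0.          0.        ] [[-0.0289, 0.9945, -0.1005, 0.4096], [-0.9995, -0.0299, -0.0083, -0.0206], [-0.0113, 0.1003, 0.9949, 1.3357], [0.0, 0.0, 0.0, 1.0]]
```

View pics/side0.png

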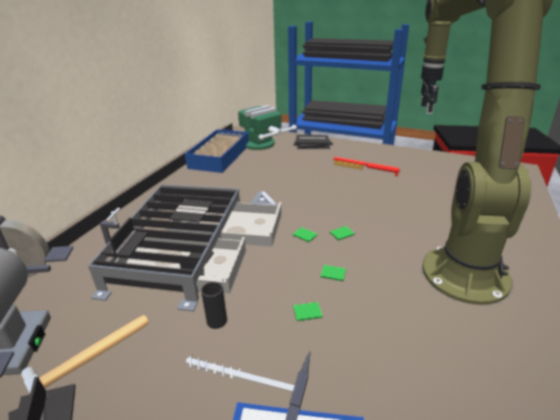

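View pics/top0.png

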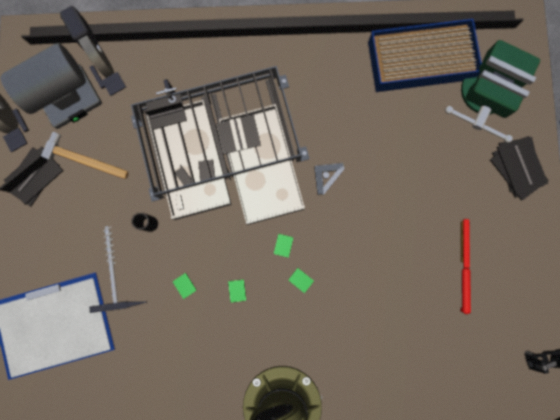

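Run:
```python
import cv2
a=cv2.imread("pics/top0.png")[60:235,120:350]; cv2.imwrite("pics/top0z.png",cv2.resize(a,(780,593),interpolation=cv2.INTER_CUBIC))
a=cv2.imread("pics/side0.png")[175:335,85:295]; cv2.imwrite("pics/side0z.png",cv2.resize(a,(780,594),interpolation=cv2.INTER_CUBIC))
```

```text
(no output)
```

View pics/top0z.png

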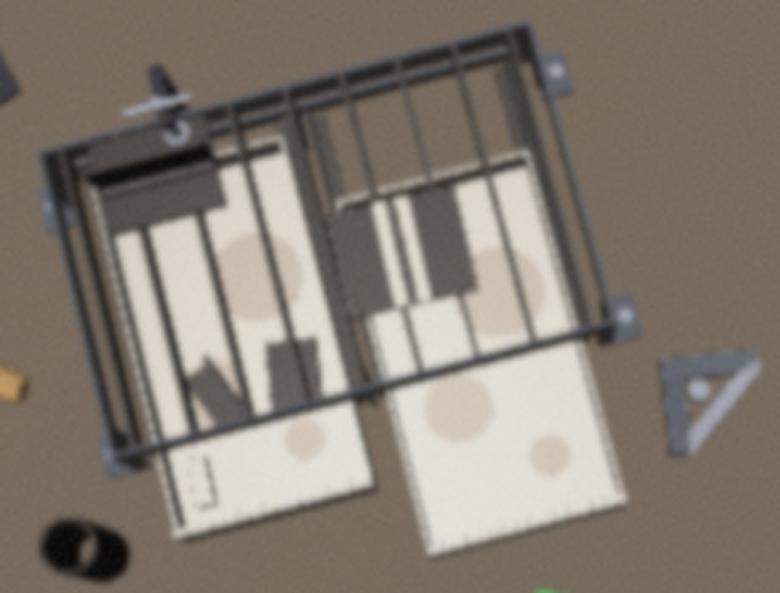

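View pics/side0z.png

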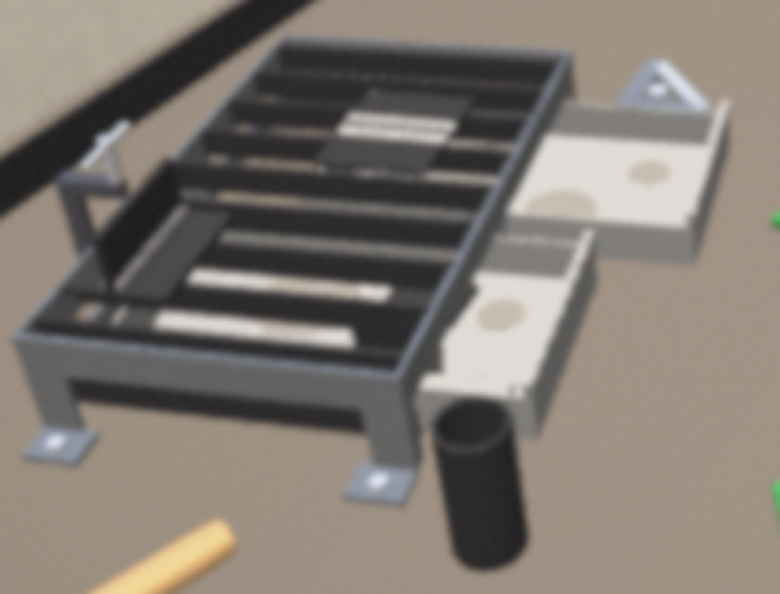

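```bash
cat > h.py <<'E'
import numpy as np, cv2
from bench import r, viewer
def ray(c,p,z):
    K=np.array([[c["fx"],0,c["cx"]],[0,c["fy"],c["cy"]],[0,0,1]])
    u=cv2.undistortPoints(np.array([[p]],float),K,np.array(c["D"],float))[0,0]
    T=np.array(c["world_from_camera"]); d=T[:3,:3]@np.array([u[0],-u[1],-1]); o=T[:3,3]
    return o+d*(z-o[2])/d[2]
def proj(c,P):
    T=np.linalg.inv(c["world_from_camera"]); q=T[:3,:3]@np.array(P)+T[:3,3]
    K=np.array([[c["fx"],0,c["cx"]],[0,c["fy"],c["cy"]],[0,0,1]])
    return cv2.projectPoints(np.array([[q[0],-q[1],-q[2]]]),np.zeros(3),np.zeros(3),K,np.array(c["D"],float))[0][0,0]
E
python3 - <<'E'
from h import *
t=viewer.capture("top"); s=viewer.capture("side")
zt=lambda x,y:((x+.5)*230/780-.5+120,(y+.5)*175/593-.5+60)
zs=lambda x,y:((x+.5)*210/780-.5+85,(y+.5)*160/594-.5+175)
for n,p,z in [("L l",(178,535),.062),("L r",(373,485),.062),("R l",(430,553),.062),("R r",(625,500),.062),("gr fl",(112,460),.085),("gr fr",(615,325),.085),("gr bl",(42,152),.085),("gr br",(528,25),.085),("pipe top",(85,548),.1),("plate",(293,372),.021),("angle",(220,392),.03),("bar",(200,485),.025)]:
    q=ray(t,zt(*p),z);print("top",n,np.round(zt(*p),1),q.round(4),"side px",proj(s,q).round(1))
for n,p,z in [("L far",(590,235),.062),("L near",(540,390),.062),("R far",(727,103),.062),("R near",(695,218),.062),("gr fl",(400,378),.085),("gr fr",(570,55),.085)]:
    print("side",n,np.round(zs(*p),1),ray(s,zs(*p),z).round(4))
E
```

```text
top L l [172.1 217.5] [0.5377 0.292  0.062 ] side px [227.1 275.9]
top L r [229.6 202.8] [0.5746 0.1292 0.062 ] side px [244.5 235.6]
top R l [246.4 222.8] [0.5165 0.0831 0.062 ] side px [270.8 230.9]
top R r [303.9 207.2] [ 0.5557 -0.0793  0.062 ] side px [280.1 201. ]
top gr fl [152.7 195.4] [0.5988 0.3404 0.085 ] side px [192.6 274.8]
top gr fr [301.  155.6] [ 0.6982 -0.075   0.085 ] side px [238.8 187.7]
top gr bl [132.  104.5] [0.8616 0.3997 0.085 ] side px [ 89.2 262.8]
top gr br [275.3  67. ] [ 0.9579 -0.0107  0.085 ] side px [161.4 183.5]
top pipe top [144.7 221.4] [0.5256 0.358  0.1   ] side px [215.5 282.9]
top plate [206.  169.4] [0.6804 0.2015 0.021 ] side px [199.1 254. ]
top angle [184.5 175.3] [0.6632 0.263  0.03  ] side px [191.4 266.5]
top bar [178.6 202.8] [0.5839 0.2819 0.025 ] side px [214.2 280.2]
side L far [243.5 237.9] [0.5722 0.14   0.062 ]
side L near [230.  279.7] [0.5249 0.301  0.062 ]
side R far [280.4 202.4] [ 0.5516 -0.0715  0.062 ]
side R near [271.8 233.4] [0.5093 0.0928 0.062 ]
side gr fl [192.3 276.5] [0.5963 0.3454 0.085 ]
side gr fr [238.1 189.4] [ 0.6945 -0.0634  0.085 ]
```

```bash
cat >> h.py <<'E'
from scipy.spatial.transform import Rotation as Ro
O=np.array([0.648,0.133,0]); YAW=np.deg2rad(13.45)
G=Ro.from_euler('z',YAW)
def g2w(p): return O+G.apply(p)
def w2g(p): return G.inv().apply(np.array(p)-O)
def rel(target,yawz=None):
    """target world; returns shift in tool axes mm, rotvec tool, to have tool y down and z dir at yawz"""
    s=r.get_state(); R=Ro.from_quat(s["orientation"])
    print("t",round(s["time_s"],2),"pos",s["eef_pos"].round(4),"grate",w2g(s["eef_pos"]).round(4),"F_grate",G.inv().apply(s["force"]).round(1),"w",round(s["width"],2))
    print("shift mm",(R.inv().apply(np.array(target)-s["eef_pos"])*1000).round(1))
    if yawz is not None:
        z=np.array([np.cos(yawz),np.sin(yawz),0]);y=np.array([0,0,-1.]);x=np.cross(y,z)
        T=Ro.from_matrix(np.c_[x,y,z]); print("rotvec",(R.inv()*T).as_rotvec().round(4))
    print("axes x,y,z",R.as_matrix().T.round(3).tolist())
E
python3 - <<'E'
from h import *
for k in range(4): print(k); rel(g2w([-0.20,-0.10,0.25]),YAW+k*np.pi/2)
E
```

```text
0
t 0.2 pos [ 0.185  -0.6229  0.3032] grate [-0.6261 -0.6275  0.3032] F_grate [ 0.3  0.2 -0.3] w 1.0
shift mm [-454.    53.8 -503.6]
rotvec [ 1.0000e-03 -1.5167e+00 -8.0000e-04]
axes x,y,z [[-0.959, -0.285, 0.0], [-0.0, 0.001, -1.0], [0.285, -0.959, -0.001]]
1
t 0.2 pos [ 0.185  -0.6229  0.3032] grate [-0.6261 -0.6275  0.3032] F_grate [ 0.3  0.2 -0.3] w 1.0
shift mm [-454.    53.8 -503.6]
rotvec [ 2.0000e-04 -3.0875e+00 -1.8000e-03]
axes x,y,z [[-0.959, -0.285, 0.0], [-0.0, 0.001, -1.0], [0.285, -0.959, -0.001]]
2
t 0.2 pos [ 0.185  -0.6229  0.3032] grate [-0.6261 -0.6275  0.3032] F_grate [ 0.3  0.2 -0.3] w 1.0
shift mm [-454.    53.8 -503.6]
rotvec [8.0000e-04 1.6249e+00 1.0000e-03]
axes x,y,z [[-0.959, -0.285, 0.0], [-0.0, 0.001, -1.0], [0.285, -0.959, -0.001]]
3
t 0.2 pos [ 0.185  -0.6229  0.3032] grate [-0.6261 -0.6275  0.3032] F_grate [ 0.3  0.2 -0.3] w 1.0
shift mm [-454.    53.8 -503.6]
rotvec [0.0012 0.0541 0.0001]
axes x,y,z [[-0.959, -0.285, 0.0], [-0.0, 0.001, -1.0], [0.285, -0.959, -0.001]]
```

>>> apply_moves(steps=[[[-36, 0, -25], [0, 0.027, 0]], [[-38, 0, -25], [0, 0.027, 0]], [[-38, 0, -25], [0, 0, 0]], [[-38, 0, -25], [0, 0, 0]], [[-38, 0, -25], [0, 0, 0]], [[-38, 0, -25], [0, 0, 0]], [[-38, 0, -25], [0, 0, 0]], [[-18, 4, -33], [0, 0, 0]], [[-18, 4, -33], [0, 0, 0]], [[-18, 4, -33], [0, 0, 0]], [[-18, 4, -33], [0, 0, 0]], [[-18, 4, -33], [0, 0, 0]], [[-18, 4, -33], [0, 0, 0]], [[-18, 4, -33], [0, 0, 0]], [[-18, 4, -33], [0, 0, 0]]], hand=0, grip_force=20)

```text
time_s: 1.7
eef_pos: [0.4868, -0.0853, 0.2665]
orientation: [0.078, -0.702, 0.703, -0.076]
force: [0.5, -0.2, -0.4]
width: 0.0
```

Run:
```python
from h import *
rel(g2w([-0.20,-0.10,0.15]),YAW-np.pi/2)
```

```text
t 1.7 pos [ 0.4868 -0.0853  0.2665] grate [-0.2075 -0.1749  0.2665] F_grate [ 0.4 -0.3 -0.4] w 0.0
shift mm [ -6.7 116.4 -75.1]
rotvec [-0.0012 -0.0156  0.0026]
axes x,y,z [[-0.976, -0.217, 0.003], [-0.002, -0.002, -1.0], [0.217, -0.976, 0.001]]
```

>>> apply_moves(steps=[[[3, 20, -25], [0, -0.0156, 0]], [[0, 30, -25], [0, 0, 0]], [[0, 30, -25], [0, 0, 0]], [[0, 25, 0], [0, 0, 0]], [[0, 10, 0], [0, 0, 0]], [[0, 0, 0], [0, 0, 0]]])

```text
time_s: 2.3
eef_pos: [0.467, -0.0027, 0.1489]
orientation: [0.087, -0.701, 0.702, -0.088]
force: [0.8, 0.2, 1.1]
width: 0.001
```

Run:
```python
from h import *
rel(g2w([-0.20,-0.10,0.12]),YAW-np.pi/2)
p=r.get_state()["eef_pos"]
for n in ("side","top"):
    c=viewer.capture(n)
    tip=p+[0,0,-.073]; print(n,proj(c,p).round(1),proj(c,tip).round(1),proj(c,p+[0,0,-.086]).round(1))
    u,v=map(int,proj(c,tip)); v=max(v,70);a=c["frame"][v-70:v+70,u-90:u+90,::-1];print(u-90,v-70)
    cv2.imwrite(f"pics/{n}1.png",cv2.resize(a,(720,560),interpolation=cv2.INTER_CUBIC))
```

```text
t 2.3 pos [ 0.467  -0.0027  0.1489] grate [-0.2076 -0.0899  0.1489] F_grate [0.8 0.1 1.1] w 0.0
shift mm [-7.4 29.  10.2]
rotvec [-0.0016  0.0132 -0.0019]
axes x,y,z [[-0.969, -0.245, -0.002], [0.002, -0.001, -1.0], [0.245, -0.969, 0.002]]
side [298.4 192.5] [298.2 214.7] [298.2 218.5]
208 144
top [277.  238.1] [277.5 239.4] [277.6 239.6]
187 169
```

View pics/side1.png

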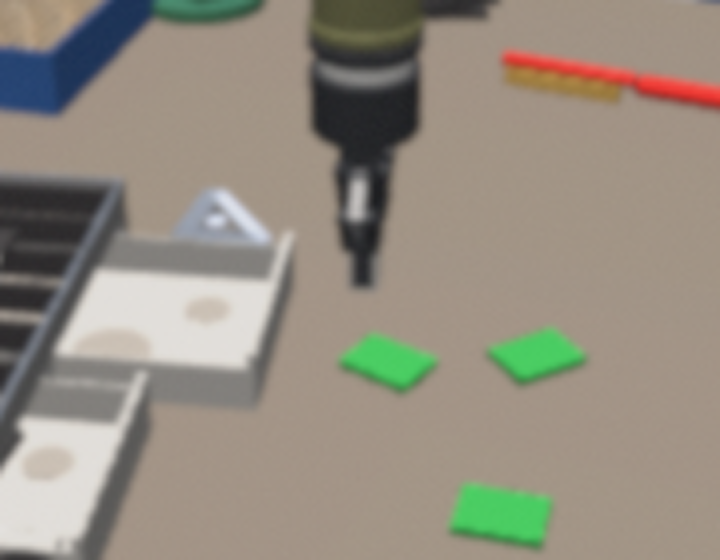

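View pics/top1.png

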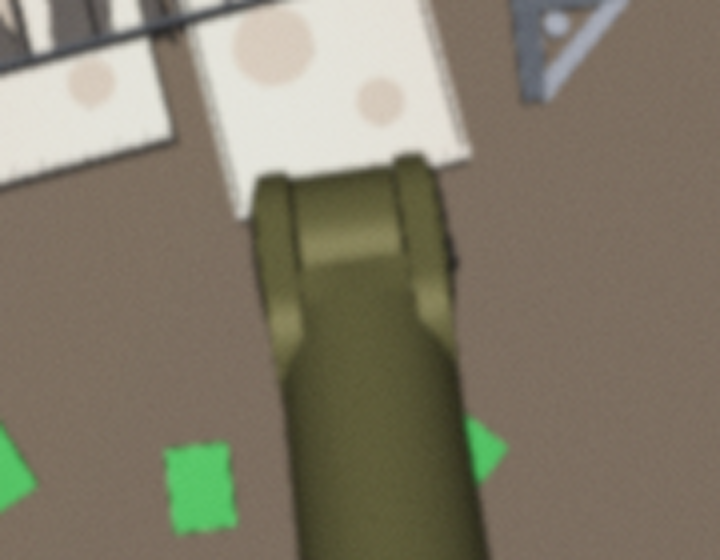

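>>> apply_moves(steps=[[[0, 20, 5], [0, 0.013, 0]], [[0, 19, 5], [0, 0, 0]], [[-8, 0, 0], [0, 0, 0]], [[-8, 0, 0], [0, 0, 0]], [[-8, 0, 0], [0, 0, 0]], [[-5, 0, 0], [0, 0, 0]], [[-4, 0, 0], [0, 0, 0]], [[-4, 0, 0], [0, 0, 0]], [[-4, 0, 0], [0, 0, 0]], [[-4, 0, 0], [0, 0, 0]], [[-4, 0, 0], [0, 0, 0]], [[-4, 0, 0], [0, 0, 0]], [[-4, 0, 0], [0, 0, 0]], [[-4, 0, 0], [0, 0, 0]]])

```text
time_s: 3.8
eef_pos: [0.5401, -0.0017, 0.1212]
orientation: [0.075, -0.7, 0.706, -0.085]
force: [-2.8, -0.3, 3.1]
width: -0.003
```

Run:
```python
from h import *
rel(g2w([-0.071,-0.10,0.11]),YAW-np.pi/2)
```

```text
t 3.8 pos [ 0.5401 -0.0017  0.1212] grate [-0.1362 -0.1059  0.1212] F_grate [-2.8  0.3  3.1] w -0.0
shift mm [-65.   12.   -6.6]
rotvec [-0.0101 -0.0078 -0.0127]
axes x,y,z [[-0.974, -0.225, -0.013], [0.015, -0.007, -1.0], [0.225, -0.974, 0.01]]
```

>>> apply_moves(steps=[[[-4, 3, -1], [-0.01, -0.008, -0.012]], [[-4, 3, -1], [0, 0, 0]], [[-5, 3, -1], [0, 0, 0]], [[-5, 2, -1], [0, 0, 0]], [[-5, 0, 0], [0, 0, 0]], [[-5, 0, 0], [0, 0, 0]], [[-5, 0, 0], [0, 0, 0]], [[-5, 0, 0], [0, 0, 0]], [[-5, 0, 0], [0, 0, 0]], [[-4, 0, 0], [0, 0, 0]], [[-3, 0, 0], [0, 0, 0]]])

```text
time_s: 4.9
eef_pos: [0.5921, 0.0143, 0.1085]
orientation: [-0.083, 0.702, -0.702, 0.082]
force: [-2.8, -1.3, 0.7]
width: -0.001
```

Run:
```python
from h import *
rel(g2w([-0.071,-0.10,0.11]),YAW-np.pi/2)
```

```text
t 4.9 pos [0.5921 0.0143 0.1085] grate [-0.082  -0.1024  0.1085] F_grate [-3.  -0.6  0.7] w -0.0
shift mm [-11.   -1.5  -2.4]
rotvec [ 0.0005 -0.0001  0.0017]
axes x,y,z [[-0.973, -0.233, 0.002], [-0.002, 0.0, -1.0], [0.233, -0.973, -0.0]]
```

>>> apply_moves(steps=[[[-3, 0, 0], [0, 0, 0]], [[-3, 0, 0], [0, 0, 0]], [[-2, 0, 0], [0, 0, 0]], [[-2, 0, 0], [0, 0, 0]]])

```text
time_s: 5.3
eef_pos: [0.6028, 0.0169, 0.1085]
orientation: [-0.083, 0.702, -0.702, 0.082]
force: [-3.2, -1.3, 1.5]
width: 0.001
```

Run:
```python
from h import *
rel(g2w([-0.071,-0.10,0.11]),YAW-np.pi/2)
```

```text
t 5.3 pos [0.6028 0.0169 0.1085] grate [-0.071  -0.1024  0.1085] F_grate [-3.4 -0.5  1.5] w 0.0
shift mm [-0.  -1.5 -2.4]
rotvec [ 0.0006 -0.0002  0.0016]
axes x,y,z [[-0.973, -0.232, 0.002], [-0.002, 0.0, -1.0], [0.232, -0.973, -0.001]]
```

Not at the stop yet (force still just sliding friction).

>>> apply_moves(steps=[[[-2, 0, 0], [0, 0, 0]], [[-2, 0, 0], [0, 0, 0]], [[-1.5, 0, 0], [0, 0, 0]]])

```text
time_s: 5.6
eef_pos: [0.6055, 0.0175, 0.1083]
orientation: [0.086, -0.702, 0.703, -0.079]
force: [-7.1, -2.1, 4.8]
width: 0.001
```

>>> apply_moves(steps=[[[-2, 0, 0], [0, 0, 0]], [[-1.5, 0, 0], [0, 0, 0]]])

```text
time_s: 5.8
eef_pos: [0.6059, 0.0177, 0.1081]
orientation: [0.089, -0.701, 0.703, -0.076]
force: [-7.4, -1.1, 5.1]
width: -0.001
```

>>> apply_moves(steps=[[[-3, 0, 0], [0, 0, 0]], [[-3, 0, 0], [0, 0, 0]]])

```text
time_s: 6.0
eef_pos: [0.6066, 0.0178, 0.1076]
orientation: [0.094, -0.701, 0.704, -0.07]
force: [-11.2, -2.3, 8.5]
width: 0.005
```

Run:
```python
from h import *
rel(g2w([-0.12,-0.10,0.11]),YAW-np.pi/2)
```

```text
t 6.0 pos [0.6066 0.0178 0.1076] grate [-0.067  -0.1024  0.1076] F_grate [-11.5   0.4   8.5] w 0.01
shift mm [53.  -0.6 -2.3]
rotvec [-0.0005 -0.0016  0.0338]
axes x,y,z [[-0.972, -0.231, 0.034], [-0.033, -0.008, -0.999], [0.231, -0.973, 0.001]]
```

>>> apply_moves(steps=[[[10, 0, 0], [0, 0, 0.034]], [[20, 0, 0], [0, 0, 0]], [[30, -15, 0], [0, 0, 0]], [[30, -35, 0], [0, 0, 0]], [[20, -40, 0], [0, 0, 0]], [[0, -20, 0], [0, 0, 0]], [[0, 0, 0], [0, 0, 0]]])

```text
time_s: 6.7
eef_pos: [0.5005, -0.0057, 0.2214]
orientation: [-0.077, 0.703, -0.701, 0.089]
force: [-0.1, -0.1, 0.4]
width: -0.002
```

Run:
```python
from h import *
rel(g2w([-0.12,-0.10,0.11]),YAW-np.pi/2)
for n in ("side","top"):
    c=viewer.capture(n)
    cv2.imwrite(f"pics/{n}2f.png",c["frame"][:,:,::-1])
    a=c["frame"][175:335,85:295,::-1] if n=="side" else c["frame"][60:235,120:350,::-1]
    cv2.imwrite(f"pics/{n}2.png",cv2.resize(a,(780,594),interpolation=cv2.INTER_CUBIC))
```

```text
t 6.7 pos [ 0.5005 -0.0057  0.2214] grate [-0.1757 -0.1006  0.2214] F_grate [-0.1 -0.   0.4] w -0.0
shift mm [-53.8 112.3  -0.5]
rotvec [ 0.0003  0.001  -0.017 ]
axes x,y,z [[-0.972, -0.234, -0.017], [0.016, 0.004, -1.0], [0.234, -0.972, -0.0]]
```

View pics/side2.png

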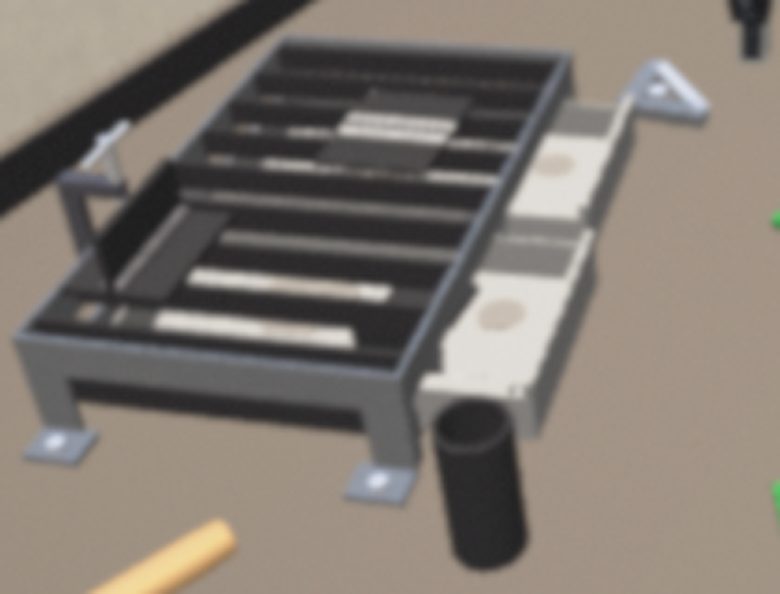

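View pics/top2.png

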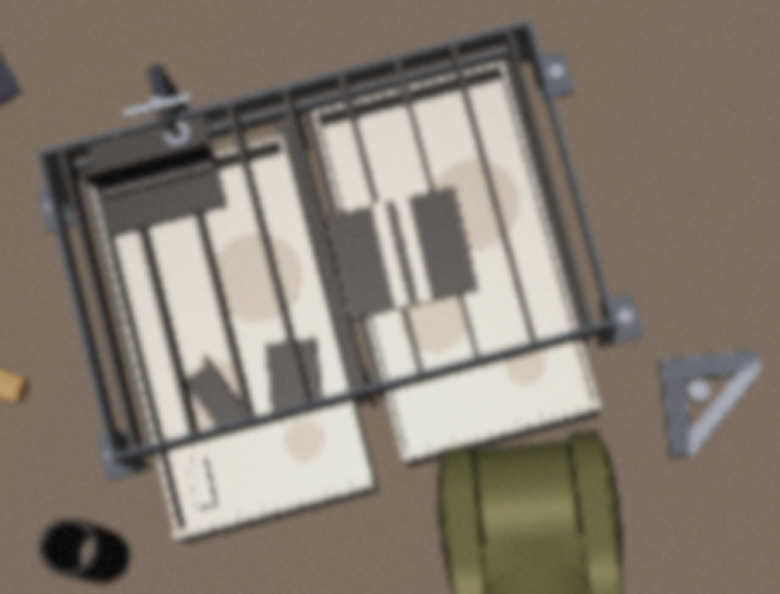

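Run:
```python
from h import *
t=viewer.capture("top"); s=viewer.capture("side")
zt=lambda x,y:((x+.5)*230/780-.5+120,(y+.5)*175/594-.5+60)
zs=lambda x,y:((x+.5)*210/780-.5+85,(y+.5)*160/594-.5+175)
for n,p in [("L l",(178,535)),("L r",(373,485)),("E l",(407,462)),("E r",(600,408))]: print(n,w2g(ray(t,zt(*p),.062)).round(4))
for n,p in [("L far",(590,235)),("E far",(632,97)),("L near",(540,390)),("E near",(583,215))]: print(n,w2g(ray(s,zs(*p),.062)).round(4))
for p in [(192,460),(217,505)]: print("bar",w2g(ray(t,zt(*p),.033)).round(4))
rel(g2w([-0.043,0.062,0.17]),YAW-np.pi/2)
```

```text
L l [-0.0696  0.1801  0.062 ]
L r [-0.0716  0.0132  0.062 ]
E l [-0.0604 -0.0189  0.062 ]
E r [-0.0587 -0.1856  0.062 ]
L far [-0.0721  0.0245  0.062 ]
E far [-0.0596 -0.1763  0.062 ]
L near [-0.0806  0.192   0.062 ]
E near [-0.0608  0.0003  0.062 ]
bar [-0.0059  0.1595  0.033 ]
bar [-0.0489  0.1481  0.033 ]
t 6.9 pos [ 0.4983 -0.0056  0.2168] grate [-0.1779 -0.1     0.2168] F_grate [ 0.2 -0.5 -0.5] w -0.0
shift mm [-134.7   48.6 -161.5]
rotvec [ 0.0047  0.0017 -0.0082]
axes x,y,z [[-0.972, -0.234, -0.008], [0.007, 0.007, -1.0], [0.234, -0.972, -0.005]]
```

>>> apply_moves(steps=[[[-20, 0, -27], [0.005, 0, -0.008]], [[-24, 0, -27], [0, 0, 0]], [[-24, 0, -27], [0, 0, 0]], [[-24, 0, -27], [0, 0, 0]], [[-24, 8, -27], [0, 0, 0]], [[-15, 10, -20], [0, 0, 0]], [[-5, 5, 0], [0, 0, 0]], [[0, 0, 0], [0, 0, 0]], [[0, 0, 0], [0, 0, 0]]])

```text
time_s: 7.8
eef_pos: [0.5947, 0.1831, 0.1755]
orientation: [-0.091, 0.704, -0.7, 0.075]
force: [-0.4, -0.5, 0.1]
width: 0.004
```

Run:
```python
from h import *
rel(g2w([-0.035,0.062,0.105]),YAW-np.pi/2)
```

```text
t 7.8 pos [0.5947 0.1831 0.1755] grate [-0.0402  0.0611  0.1755] F_grate [-0.5 -0.3  0.1] w 0.0
shift mm [-6.7 70.4 -0.3]
rotvec [ 0.0089 -0.0002  0.0213]
axes x,y,z [[-0.972, -0.232, 0.021], [-0.023, 0.004, -1.0], [0.232, -0.973, -0.009]]
```

>>> apply_moves(steps=[[[-5, 8, 0], [0.009, 0, 0.021]], [[0, 15, 0], [0, 0, 0]], [[0, 3, 0], [0, 0, 0]], [[0, 0, 0], [0, 0, 0]]])

```text
time_s: 8.2
eef_pos: [0.5992, 0.1789, 0.1477]
orientation: [0.081, -0.701, 0.704, -0.08]
force: [-0.3, -0.5, 0.4]
width: 0.0
```

Run:
```python
from h import *
rel(g2w([-0.035,0.062,0.105]),YAW-np.pi/2)
c=viewer.capture("side")
a=c["frame"][175:335,85:295,::-1]
cv2.imwrite(f"pics/side3.png",cv2.resize(a,(780,594),interpolation=cv2.INTER_CUBIC))
```

```text
t 8.2 pos [0.5992 0.1789 0.1477] grate [-0.0368  0.056   0.1477] F_grate [-0.4 -0.5  0.4] w 0.0
shift mm [-1.8 42.7 -6.1]
rotvec [-0.0032 -0.0061  0.002 ]
axes x,y,z [[-0.974, -0.227, 0.002], [-0.001, -0.004, -1.0], [0.227, -0.974, 0.003]]
```

View pics/side3.png

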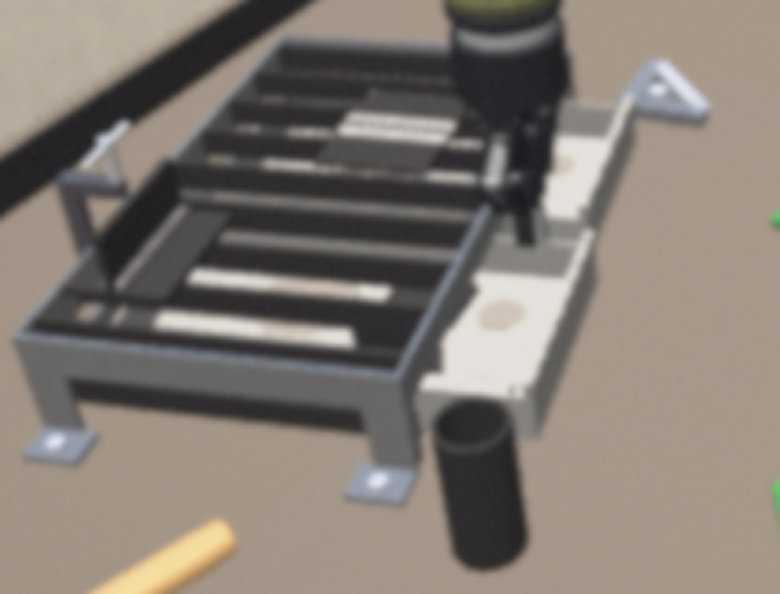

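>>> apply_moves(steps=[[[-1, 10, -4], [-0.003, -0.006, 0]], [[0, 12, -2], [0, 0, 0]], [[0, 11, 0], [0, 0, 0]], [[0, 6, 0], [0, 0, 0]], [[0, 0, 0], [0, 0, 0]], [[4, 0, 0], [0, 0, 0]], [[4, 0, 0], [0, 0, 0]], [[4, 0, 0], [0, 0, 0]], [[4, 0, 0], [0, 0, 0]], [[4, 0, 0], [0, 0, 0]], [[4, 0, 0], [0, 0, 0]]])

```text
time_s: 9.35
eef_pos: [0.5758, 0.1796, 0.1073]
orientation: [-0.081, 0.703, -0.702, 0.084]
force: [3.1, 0.4, -1.9]
width: 0.0
```

Run:
```python
from h import *
rel(g2w([-0.161,0.062,0.105]),YAW-np.pi/2)
```

```text
t 9.35 pos [0.5758 0.1796 0.1073] grate [-0.0594  0.0621  0.1073] F_grate [ 3.1 -0.3 -1.9] w 0.0
shift mm [101.6   1.8   0.2]
rotvec [ 0.0004 -0.0003 -0.0042]
axes x,y,z [[-0.973, -0.232, -0.004], [0.004, 0.001, -1.0], [0.232, -0.973, -0.0]]
```

Hooked, pulling at 3 N.

>>> apply_moves(steps=[[[5, 0, 0], [0, 0, -0.004]], [[5, 0, 0], [0, 0, 0]], [[5, 0, 0], [0, 0, 0]], [[5, 0, 0], [0, 0, 0]], [[5, 0, 0], [0, 0, 0]], [[5, 0, 0], [0, 0, 0]], [[5, 0, 0], [0, 0, 0]], [[5, 0, 0], [0, 0, 0]], [[5, 0, 0], [0, 0, 0]], [[5, 0, 0], [0, 0, 0]], [[5, 0, 0], [0, 0, 0]], [[5, 0, 0], [0, 0, 0]], [[5, 0, 0], [0, 0, 0]], [[4, 0, 0], [0, 0, 0]], [[4, 0, 0], [0, 0, 0]]])

```text
time_s: 10.85
eef_pos: [0.5, 0.1614, 0.1079]
orientation: [-0.081, 0.703, -0.702, 0.084]
force: [3.1, 1.2, -2.7]
width: -0.0
```

Run:
```python
from h import *
rel(g2w([-0.161,0.062,0.105]),YAW-np.pi/2)
```

```text
t 10.85 pos [0.5    0.1614 0.1079] grate [-0.1373  0.062   0.1079] F_grate [ 3.3  0.4 -2.7] w -0.0
shift mm [23.7  2.8  0. ]
rotvec [ 0.0005 -0.0006 -0.0049]
axes x,y,z [[-0.973, -0.232, -0.005], [0.005, 0.002, -1.0], [0.232, -0.973, -0.0]]
```

>>> apply_moves(steps=[[[4, 0, 0], [0, 0, -0.005]], [[4, 0, 0], [0, 0, 0]], [[3, 0, 0], [0, 0, 0]], [[3, 0, 0], [0, 0, 0]], [[2, 0, 0], [0, 0, 0]], [[2, 0, 0], [0, 0, 0]], [[2, 0, 0], [0, 0, 0]], [[2, 0, 0], [0, 0, 0]]])

```text
time_s: 11.65
eef_pos: [0.477, 0.1559, 0.108]
orientation: [-0.082, 0.702, -0.702, 0.083]
force: [9.5, 2.0, -5.4]
width: 0.001
```

>>> apply_moves(steps=[[[2, 0, 0], [0, 0, 0]], [[2, 0, 0], [0, 0, 0]], [[2, 0, 0], [0, 0, 0]]])

```text
time_s: 11.95
eef_pos: [0.4762, 0.1556, 0.1093]
orientation: [-0.077, 0.704, -0.701, 0.088]
force: [8.2, 1.3, -6.1]
width: 0.004
```

Run:
```python
from h import *
rel(g2w([-0.161,0.062,0.105]),YAW-np.pi/2)
```

```text
t 11.95 pos [0.4762 0.1556 0.1093] grate [-0.1618  0.062   0.1093] F_grate [ 8.3 -0.6 -6.1] w 0.0
shift mm [-0.7  4.4 -0. ]
rotvec [ 0.0027 -0.0007 -0.0152]
axes x,y,z [[-0.973, -0.232, -0.015], [0.014, 0.006, -1.0], [0.232, -0.973, -0.003]]
```

>>> apply_moves(steps=[[[-6, 0, 0], [0, 0, -0.015]], [[-8, 0, 0], [0, 0, 0]], [[0, -15, 0], [0, 0, 0]], [[0, -30, 0], [0, 0, 0]], [[0, -40, 10], [0, 0, 0]], [[0, -40, 40], [0, 0, 0]], [[0, -10, 45], [0, 0, 0]], [[0, 0, 45], [0, 0, 0]], [[0, 0, 45], [0, 0, 0]], [[0, 0, 20], [0, 0, 0]], [[0, 0, 0], [0, 0, 0]]])

```text
time_s: 13.05
eef_pos: [0.5367, -0.0424, 0.2433]
orientation: [-0.094, 0.703, -0.701, 0.076]
force: [-0.0, 0.7, 0.3]
width: 0.002
```

Run:
```python
from h import *
rel(g2w([-0.161,0.062,0.105]),YAW-np.pi/2)
for n in ("side","top"):
    c=viewer.capture(n)
    a=c["frame"][175:335,85:295,::-1] if n=="side" else c["frame"][60:260,90:352,::-1]
    cv2.imwrite(f"pics/{n}4.png",cv2.resize(a,(780,594),interpolation=cv2.INTER_CUBIC))
```

```text
t 13.05 pos [ 0.5367 -0.0424  0.2433] grate [-0.149  -0.1447  0.2433] F_grate [0.1 0.7 0.3] w 0.0
shift mm [   7.4  139.5 -206. ]
rotvec [0.0051 0.006  0.0242]
axes x,y,z [[-0.971, -0.238, 0.024], [-0.025, -0.001, -1.0], [0.238, -0.971, -0.005]]
```

View pics/side4.png

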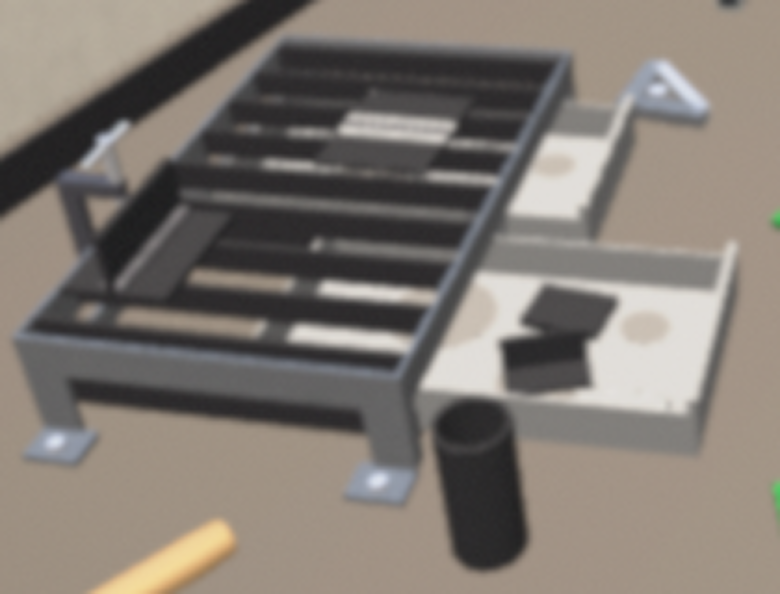

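View pics/top4.png

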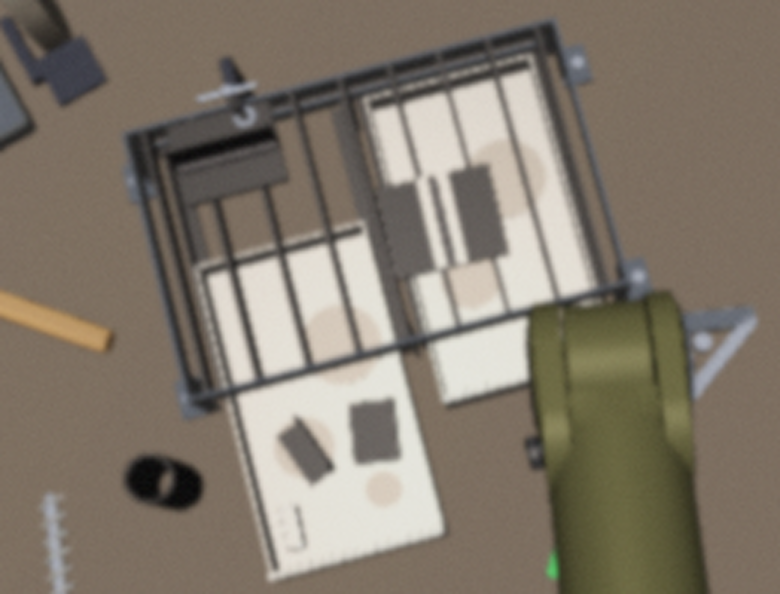

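Run:
```python
from h import *
t=viewer.capture("top")
zt=lambda x,y:((x+.5)*262/780-.5+90,(y+.5)*200/594-.5+60)
for p in [(270,578),(443,533),(445,405)]: print(w2g(ray(t,zt(*p),.062)).round(4))
print(r.sign_off())
```

```text
[-0.1764  0.1825  0.062 ]
[-0.1778  0.0151  0.062 ]
[-0.0608 -0.0173  0.062 ]
the job is handed in; nothing more can be done
None
```

I did both parts in the order asked and handed the job in at about 13 s. I pushed the empty tray home, then hooked the loaded tray behind its lip and drew it out to its stop. The fingers stayed shut and gripped nothing.

**Empty tray:** it came up solid against the back stop at about 11 N. Its lip measured about 60 mm in front of the grate by camera, against 57 mm nominal to mid-lip.

**Loaded tray:** I drew it at about 0.05 m/s or less until it stopped solid at about 8 N. Its lip measured 177 mm in front of the grate (177 mm nominal). Relative to the empty tray's lip, it measured about 117 mm out rather than 120. That gap is within the few millimetres my pixel readings are good to, and the force and tool position both put it at the stop.

**Everything else:** the last pictures show the plate, angle and bar offcuts still in their tray. The coupon, pipe and magnetic square look unmoved. I did not re-check the hammer and brush, which were away from the arm's working area, or the green look-alikes. After the last move the arm was clear of everything, with the force reading near zero.

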